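# Label a jar: open guard, load, shut guard, hold the run plunger

### The job

On the bakery counter, slide the jar labeller's clear guard fully open, set the squat unlabelled jar down (do not drop it) upright and flat inside the ring on the labeller's base, let go of it, and slide the guard fully shut again. Only then press the plunger of the hold-to-run control box down to its middle position, about 10 mm of its 20 mm travel, never pushing it through to its bottom stop, and finish while still holding it there. Leave everything else on the counter where it is.

Things in the scene. Friction and masses are not known exactly. Their poses are not given: they have to be found in the camera images.
- labeller: Jar labeller, fixed to the counter: bare aluminium base plate 225 x 330 mm and 25 mm high, reaching from -70 to +155 mm along its own x and from -85 to +245 mm along its own y. Its origin is on the counter (z = 0), straight below the centre of the ring; its yaw is within 0.3 rad of the world's. A grey drive housing (75 mm deep, its top 70 mm above the counter, with a paper reel and two small rollers on it up to 104 mm) stands along its +x edge, from x = +75 mm on.
- ring_centre (a point): Centre of the ring on the labeller's base, on the base's top face (25 mm above the counter), where the jar's underside must stand. The steel ring is 7 mm high, 68 mm inside and 80 mm outside diameter.
- guard (a joint): Opening of the clear guard along its track, m: 0 = fully shut (guard centred over the ring), 0.170 = fully open (slid along the labeller's own +y). Starts partly open. It stays where it is left; about 2 N of friction to slide, end stops at both ends.
- guard_handle (a point): Centre of the top of the guard's handle: a black upright tab 50 mm long along the labeller's x, 12 mm thick along its y (the sliding direction) and 32 mm high, standing in the middle of the guard's flat top. Its top is 152 mm and the guard's top face 120 mm above the counter. The guard is a clear hood with aluminium edges, 120 mm (x) by 110 mm (y), closed at front, back, top and +y side, open at its underside and -y side; it moves with joint guard.
- jar: The jar to label: squat closed jar of amber glass, with no label and a steel cap, 58 mm diameter and 75 mm high, about 0.2 kg. It is the shortest jar on the counter. Origin at the centre of its underside, z axis up. Starts standing on the counter on the right (-y) side.
- control_box: Hold-to-run control box, fixed to the counter: grey box 90 x 90 mm and 45 mm high with the plunger in the middle of its top. Origin at the centre of its underside. It and the jar swap places between starts.
- plunger (a joint): How far the plunger is pressed, m: 0 = up, 0.010 = the middle (run) position, 0.020 = bottom stop. Spring-loaded: it starts to move at 3 N, takes 7 N at 0.010 and 11 N at the bottom stop, and rises again when let go.
- plunger_top (a point): Centre of the top face of the plunger's head, a black disc 44 mm in diameter and 12 mm thick; 81 mm above the counter when up, moving straight down with joint plunger.
- tall_jar: Bystander: tall labelled jar, 66 mm diameter, 135 mm high, origin under its centre.
- mug: Bystander: white mug, 80 mm diameter, 90 mm high, origin under its centre.
- tin: Bystander: tin can, 72 mm diameter, 100 mm high, origin under its centre.
- brush: Bystander: crumb brush lying on the counter, 200 mm long.
- roll: Bystander: crusty bread roll, 84 mm diameter, 50 mm high, origin under its centre.
- oil_bottle: Bystander: green bottle, 68 mm diameter, 210 mm high, origin under its centre.
Mind the look-alikes: they are no part of the job. Leave any green or purple look-alike of the jar alone.

How it is judged:
By the outcome, as a careful person would: the job done as asked, in the order asked, and still so for the second after the job is handed in, while the arm keeps its last pose, push and grip.
It also fails if it takes over 67 s, if anything falls off the work surface, if the arm or the gripper's body presses on something with over 40 N, if the wrist force passes 120 N, or if a joint passes its speed limit or range.

### The arm

A 7-joint arm with a two-finger parallel gripper is mounted at the origin on the work surface. World frame = base frame: x ahead of the robot, y to its left, z up, the work surface at z = 0. Lengths are in m, angles in rad, forces in N, time in s.
With the tool pointing down it reaches from about 0.4 to 0.85 m from the base axis. Payload 10.4 kg.
Tool frame: the origin (TCP) lies between the finger pads; the fingertips stand 14 mm ahead of it and the grasp point (between the pads) lies 5 mm behind it; x points along the fingers, z is the direction in which the jaws open and shut, and the axes are right-handed (so a half turn about x gives the same grasp; the last joint's range is limited). The gripper opens to 85 mm and grips with 20 to 120 N. Pads are 22 mm wide; open, the fingers measure 114 mm over their backs; the gripper's body (76 mm by 85 mm) begins 54 mm behind the grasp point. The pads swing forward as they close: fully open they stand 13 mm farther back than shut.
Start: joints at [1.302, 0.332, -0.065, 1.46, 0.022, 1.35, -0.088], TCP at [0.152, -0.606, 0.245] pointing down, gripper open.
Joint ranges: [-2.6, 2.6], [-0.5, 2.12], [-1.47, 1.34], [0.16, 2.42], [-1.27, 4.41], [0.06, 2.06], [-2.6, 2.6]. Speed limits (rad/s): [2.22, 2.22, 2.79, 2.79, 3.14, 3.14, 3.14].

### API

Orientations are given as a rotation vector (axis times angle).
In Python, from plant import status, vision, finish_job, nets gives the robot as it stands.
- The arm moves only by the tool apply_moves, never from a script. Its arguments are lists of equal length, an entry for each row: "offset": the shift along the tool's x, y, z in cm, a list of three; "rot": the turn, a rotation vector about the tool's x, y, z in degrees, a list of three; "jaw": the finger opening in cm, from 0 to 8.54. In form: {"offset": [[x, y, z], ...], "rot": [[rx, ry, rz], ...], "jaw": [jaw, ...]}. A call has 1 to 20 rows; each row is the pose to reach, as a shift and turn from the pose measured when the call began, along the tool's axes at that moment; what a row does not reach only later rows make up. A row lasts 1/10 s, in which the tool goes at most 50 mm and 8.59 degrees, less where a joint would pass 70% of its speed; a pose out of reach is approached as far as the arm can. A call with a gripper value outside its range is refused whole. The fingers move at their own pace and stop on an object; "newtons" is the grip in N (left out, the last holds). Time passes only in rows, so rows that repeat a pose let the fingers close. It gives the time, the measured TCP pose, the force and the opening at its end, in the units of the state.
- status.observe(): the state, without advancing time (a new reading comes with each control period).
- vision.snapshot(name): name is "scene" or "top"; returns the picture (384x512x3 uint8, blue, green, red); there is no depth.
- vision.camera_info(name): a dict with "K" (3x3 intrinsics, pixels), "dist_coeffs" ([k1, k2, p1, p2, k3] as OpenCV has them; the pictures are not rectified), "pose" (4x4, takes a point from camera to world coordinates). Camera axes: x right, y down, z forward; pixel columns grow to the right and rows downward; lengths in m; the calibration is good to about 2 mm. A picture is of the moment at which its call begins. camera_info takes no time and is no camera call.
- finish_job(): hands the job in, once; it reports no verdict.
Trained networks look in the newest picture that a camera, given by its name, has taken for a name from the list of things; names that differ only in an ending like _2 or _b are one class to them, and where a whole thing is asked for, a point or a joint stands for the part that bears it (a point fixed in the world has none). Each returns a list of dicts, best first, with "score" (0 to 1); they miss things now and then, are a little off and sometimes report something else, mostly with a low value. They report only what shows in the picture. A call takes as long as a camera call. They do not tell look-alikes from the thing itself.
- nets.look_for(camera, name): "rect" ([centre column, centre row, width, height] in pixels, round what is visible of it).
- nets.spot_point(camera, name): "centre" ([column, row] in pixels: a listed point, or the origin of a listed thing).
The state is a dict: "t": time; "joint_pos": joint angles; "joint_velocities": joint speeds; "tau": joint torques, N m; "tcp_pos": TCP position; "orientation": TCP orientation; "contact_force": force on the tool from outside, world axes, zero at the start; "ft_torque": the same for the moment, N m; "grip_width": finger opening in m.
Only numpy, scipy, OpenCV 4.12 (cv2) and the standard library are available. Lean on these libraries where they do the work, as an engineer would, in place of code of your own. Each camera call takes 0.05 s, during which the arm holds its last target. There are 200 camera calls.

## Working session

There is one attempt and no reset: what is moved stays moved. The work goes in short steps, Python scripts to look and compute and a tool call to move; the robot and the scene stay as the last step left them, time stands still between calls to the robot, and variables do not carry over. Pictures are saved under pics/ and viewed, on a budget of 10 in all, crops included, one or two more only if the job needs it, and the job is handed in when it is done.

Besides the shell and the picture viewer there is one more tool, called after ">>>" as name(argument=value, ...) on one line, values as JSON. apply_moves: Moves the arm, as the interface text tells. Its arguments: {"type":"object","properties":{"offset":{"type":"array"},"rot":{"type":"array"},"jaw":{"type":"array"},"newtons":{"type":"number"}},"required":["offset","rot","jaw"]}

```bash
ls; mkdir -p pics
cat > h.py <<'E'
import numpy as np, cv2
from scipy.spatial.transform import Rotation as R
from plant import status, vision, finish_job, nets
def ray(cam,px):
    c=vision.camera_info(cam); K=np.array(c["K"],float); D=np.array(c["dist_coeffs"],float); T=np.array(c["pose"])
    u=cv2.undistortPoints(np.array([[px]],float),K,D)[0,0]
    return T[:3,3], T[:3,:3]@np.array([u[0],u[1],1.])
def at_z(cam,px,z):
    o,d=ray(cam,px); return o+d*(z-o[2])/d[2]
def proj(cam,P):
    c=vision.camera_info(cam); T=np.linalg.inv(np.array(c["pose"]))
    return cv2.projectPoints(np.atleast_2d(P).astype(float),cv2.Rodrigues(T[:3,:3])[0],T[:3,3],np.array(c["K"],float),np.array(c["dist_coeffs"],float))[0][:,0]
def rel(target,rotm=None):
    s=status.observe(); Rm=R.from_rotvec(s["orientation"])
    print("offset cm",np.round(Rm.inv().apply(np.array(target)-s["tcp_pos"])*100,2))
    if rotm is not None: print("rot deg",np.round(np.degrees((Rm.inv()*R.from_matrix(rotm)).as_rotvec()),2))
E
python3 - <<'E'
from h import *
for c in ["scene","top"]:
    cv2.imwrite(f"pics/{c}0.png",vision.snapshot(c)); i=vision.camera_info(c); print(c,np.round(i["pose"],3).tolist())
    for n in ["guard_handle","ring_centre","plunger_top","labeller"]:
        z={"guard_handle":.152,"ring_centre":.025,"plunger_top":.081}.get(n,0)
        for r in nets.spot_point(c,n)[:3]: print(n,np.round(r["centre"],1),round(r["score"],2),np.round(at_z(c,r["centre"],z),3))
    for n in ["jar","tall_jar"]:
        for r in nets.spot_point(c,n)[:4]: print(n,np.round(r["centre"],1),round(r["score"],2),np.round(at_z(c,r["centre"],0),3))
s=status.observe(); print({k:np.round(v,3) for k,v in s.items()}); print(np.round(R.from_rotvec(s["orientation"]).as_matrix(),3))
E
```

```text
pics
scene [[0.834, 0.391, -0.39, 1.106], [0.552, -0.602, 0.577, -0.887], [-0.009, -0.697, -0.717, 1.181], [0.0, 0.0, 0.0, 1.0]]
ring_centre [300.4 183. ] 0.9 [0.575 0.097 0.025]
ring_centre [151.1 229.6] 0.25 [ 0.294 -0.322  0.025]
plunger_top [224.  211.7] 0.59 [ 0.471 -0.177  0.081]
labeller [299.6 187.9] 0.57 [0.573 0.097 0.   ]
labeller [153.5 231.2] 0.36 [ 0.287 -0.311  0.   ]
jar [224.3 274.2] 0.93 [ 0.567 -0.314  0.   ]
jar [186.  286.9] 0.87 [ 0.502 -0.409  0.   ]
jar [198.8 319.3] 0.78 [ 0.596 -0.47   0.   ]
tall_jar [289.1 282.7] 0.82 [ 0.738 -0.237  0.   ]
top [[-0.024, -0.988, 0.15, 0.3], [-0.999, 0.027, 0.018, -0.031], [-0.022, -0.149, -0.989, 1.521], [0.0, 0.0, 0.0, 1.0]]
guard_handle [207.6 173.4] 0.9 [0.576 0.131 0.152]
ring_centre [223.6 181.9] 0.76 [0.569 0.089 0.025]
labeller [223.4 180.7] 0.91 [0.578 0.091 0.   ]
labeller [211.7 174. ] 0.51 [0.604 0.134 0.   ]
jar [334.4 181.1] 0.66 [ 0.566 -0.31   0.   ]
jar [379.5 173.9] 0.59 [ 0.588 -0.474  0.   ]
{'t': np.float64(0.7), 'joint_pos': array([ 1.302,  0.332, -0.065,  1.46 ,  0.022,  1.35 , -0.088]), 'joint_velocities': array([-0.   ,  0.002, -0.001, -0.001, -0.001,  0.001, -0.002]), 'tau': array([-0.0000e+00, -6.2509e+01,  5.0000e-02, -3.9177e+01,  1.7000e-02,
        2.0000e-03,  0.0000e+00]), 'tcp_pos': array([ 0.152, -0.606,  0.245]), 'orientation': array([ 1.026,  1.315, -1.026]), 'contact_force': array([-0.256, -0.926, -0.373]), 'ft_torque': array([-0.031, -0.007, -0.021]), 'grip_width': np.float64(0.085)}
[[ 0.     0.97   0.243]
 [-0.     0.243 -0.97 ]
 [-1.     0.     0.   ]]
```

View pics/scene0.png

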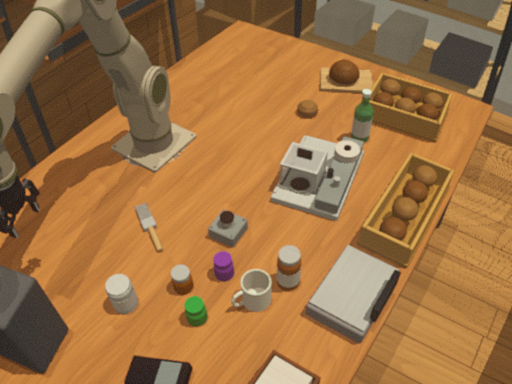

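View pics/top0.png

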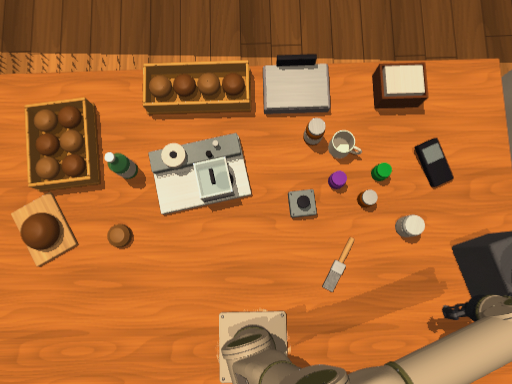

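The amber steel-capped jar is at scene (182,278) / top (368,199). The plunger is at scene (227,217) / top (303,202). The labeller is at top (200,175) with its guard slightly open. I'll enlarge these to fix the labeller's yaw.

Run:
```python
from h import *
a=cv2.imread("pics/top0.png")[125:220,140:260]; b=cv2.imread("pics/scene0.png")[130:220,265:375]
c=cv2.imread("pics/top0.png")[180:225,280:385]
a=cv2.resize(a,None,fx=4,fy=4,interpolation=2); b=cv2.resize(b,None,fx=2.7,fy=2.7,interpolation=2); c=cv2.resize(c,None,fx=4,fy=4,interpolation=2)
m=np.zeros((580,790,3),np.uint8); m[:380,:480]=a; m[:b.shape[0],485:485+b.shape[1]]=b; m[385:565,:420]=c
cv2.imwrite("pics/c1.png",m)
```

```text
(no output)
```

View pics/c1.png

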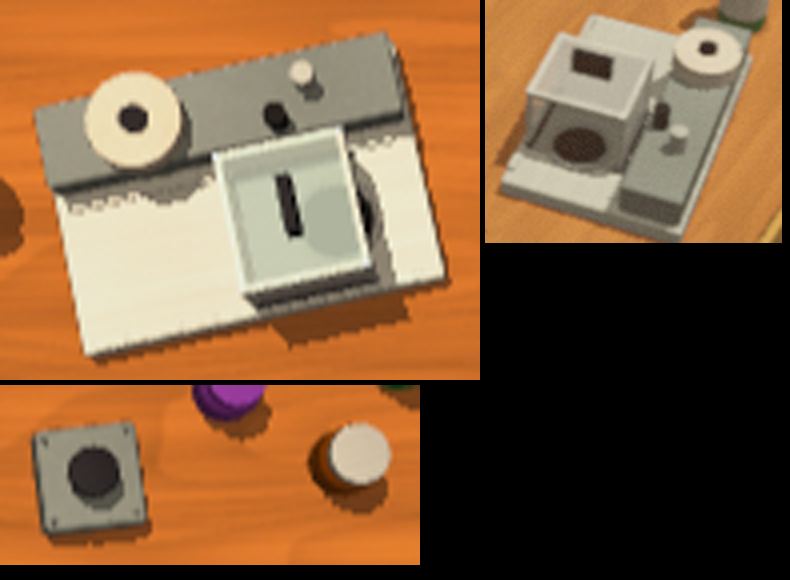

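Run:
```python
from h import *
A=at_z("top",(162.5,213.6),.025);B=at_z("top",(251.2,195),.025)
d=(A-B)[:2];print(A,B,np.hypot(*d)); yaw=np.arctan2(-d[0],d[1]);print("yaw",yaw)
Rz=np.array([[np.cos(yaw),-np.sin(yaw)],[np.sin(yaw),np.cos(yaw)]])
o=(A+B)[:2]/2-Rz@[-.07,.08];print("origin",o)
H=at_z("top",(212.25,176.7),.152);print("handle",H,"in lab",Rz.T@(H[:2]-o))
print("jar",at_z("top",(370,197.25),.075),"plunger",at_z("top",(303.75,201.7),.081))
# scene: triangulation check
print("scene handle",at_z("scene",(265+(592-485)/2.7,130+64/2.7),.152), "ring corner proj")
print(at_z("scene",(181.5,270),.075), at_z("scene",(227,217),.081))
for n in ["ring_centre","guard_handle","plunger_top"]:
  print(n,[ (np.round(r["centre"],1),round(r["score"],2)) for r in nets.spot_point("top",n)[:2]])
```

```text
[0.46110571 0.30744168 0.025     ] [ 0.51930889 -0.00863554  0.025     ] 0.3213913812514543
yaw 0.1821022745021255
origin [0.57353766 0.08340268]
handle [0.56476049 0.11571593 0.152     ] in lab [-0.00278019  0.03336848]
jar [ 0.49337141 -0.41429445  0.075     ] plunger [ 0.48329157 -0.18763519  0.081     ]
scene handle [0.57924793 0.10481702 0.152     ] ring corner proj
[ 0.49555098 -0.40495329  0.075     ] [ 0.49040404 -0.18859977  0.081     ]
ring_centre [(array([223.6, 181.9]), 0.76)]
guard_handle [(array([207.6, 173.4]), 0.9)]
plunger_top []
```

Run:
```python
from h import *
from scipy.optimize import least_squares
obs=[("top",(162.5,213.6),(-.07,.245,.025)),("top",(251.2,195),(-.07,-.085,.025)),
("scene",(272.4,199.6),(-.07,-.085,.025)),("scene",(338.3,214.4),(.155,-.085,.025)),("scene",(304.6,136.3),(-.07,.245,.025)),
("top",(212.25,176.7),(0,None,.152)),("scene",(304.6,153.7),(0,None,.152)),("top",(223.6,181.9),(0,0,.025)),("scene",(265+(578-485)/2.7,130+145/2.7),(0,0,.025))]
def f(p):
    r=[]
    for c,px,P in obs:
        P=np.array([P[0],p[3] if P[1] is None else P[1],P[2]])
        w=R.from_euler('z',p[2]).apply(P)+[p[0],p[1],0]
        r+=list(proj(c,w)[0]-px)
    return r
s=least_squares(f,[.573,.085,.18,.035],loss="soft_l1");print(s.x);print(np.round(np.reshape(f(s.x),(-1,2)),1).tolist())
def tri(a,b):
    g=lambda P:np.r_[proj("top",P)[0]-a,proj("scene",P)[0]-b]
    q=least_squares(g,[.49,-.3,.08]);return q.x,q.fun
print(tri((303.75,201.7),(227,217)),tri((370,197.25),(181.5,270)))
c=cv2.imread("pics/scene0.png");e=cv2.resize(c[200:330,120:320],None,fx=4,fy=4,interpolation=2);cv2.imwrite("pics/c2.png",e)
```

```text
[0.57713016 0.08864498 0.20265868 0.02657297]
[[-2.0, 0.6], [-0.0, -1.8], [-1.9, -2.8], [-0.4, 1.9], [-0.9, -1.7], [0.3, -2.1], [-0.4, -2.7], [0.0, -2.2], [0.4, 1.0]]
(array([ 0.48591297, -0.18648411,  0.07551971]), array([-0.53681519, -0.54540026, -0.65998651,  0.09371851])) (array([ 0.49614676, -0.40945564,  0.08049719]), array([-1.06635587, -0.99571837, -1.17877679,  0.11661344]))
```

View pics/c2.png

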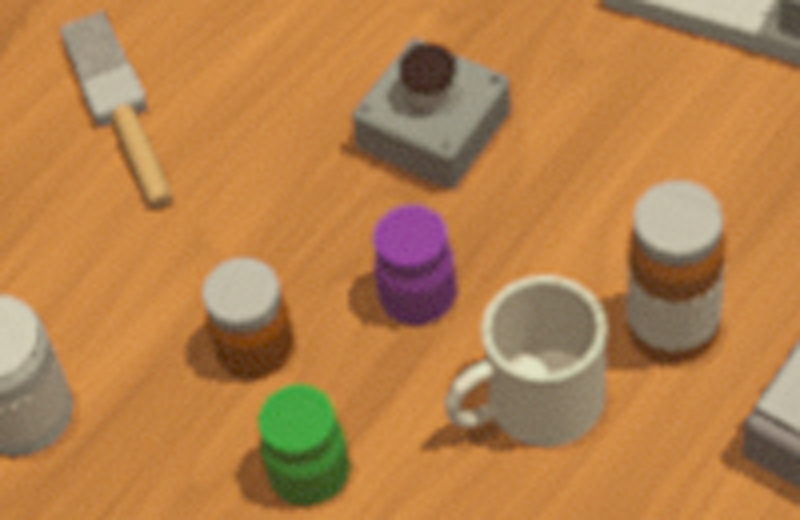

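```bash
cat > sil.py <<'E'
from h import *
from scipy.optimize import minimize
def box(x0,x1,y0,y1,z0,z1): return np.array([[x,y,z] for x in(x0,x1) for y in(y0,y1) for z in(z0,z1)])
S=4; ROI={"top":(140,120,120,105),"scene":(262,128,112,95)}
def mask(c,im):
    x,y,w,h=ROI[c]; hsv=cv2.cvtColor(cv2.resize(im[y:y+h,x:x+w],None,fx=S,fy=S,interpolation=cv2.INTER_LINEAR),cv2.COLOR_BGR2HSV)
    return (hsv[...,1]<95).astype(np.uint8)
def model(c,p):
    x,y,w,h=ROI[c]; m=np.zeros((h*S,w*S),np.uint8)
    for b in (box(-.07,.155,-.085,.245,0,.025),box(.075,.15,-.085,.245,0,.07),box(-.06,.06,p[3]-.055,p[3]+.055,.025,.12)):
        q=proj(c,R.from_euler('z',p[2]).apply(b)+[p[0],p[1],0]); q=(q-[x,y]+.5)*S-.5
        cv2.fillConvexPoly(m,cv2.convexHull(np.round(q*16).astype(np.int32)),1,shift=4)
    return m
def fit(ms,p0):
    f=lambda p:sum((model(c,p)!=ms[c]).sum() for c in ms)
    return minimize(f,p0,method="Nelder-Mead",options=dict(initial_simplex=np.array(p0)+np.vstack([np.zeros(4),np.diag([.01,.01,.04,.015])]),maxiter=300))
E
python3 - <<'E'
from sil import *
im={c:cv2.imread(f"pics/{c}0.png") for c in ROI}
ms={c:mask(c,im[c]) for c in ROI}
for k in (("top",),("scene",),("top","scene")):
    r=fit({c:ms[c] for c in k},[.575,.088,.19,.03]);print(k,np.round(r.x,4),r.fun,[int(ms[c].sum()) for c in k])
vis=[]
for c in ROI:
    x,y,w,h=ROI[c];v=cv2.resize(im[c][y:y+h,x:x+w],None,fx=S,fy=S)
    for m,col in((ms[c],(255,0,0)),(model(c,r.x),(0,255,0))): cv2.drawContours(v,cv2.findContours(m,0,2)[0],-1,col,1)
    vis.append(cv2.copyMakeBorder(v,0,430-v.shape[0],0,0,0))
v=np.hstack(vis);cv2.imwrite("pics/c3.png",cv2.resize(v,None,fx=.85,fy=.85))
# dark plunger head, cap centroids
for c,(x,y,w,h) in {"top":(290,190,30,30),"scene":(215,207,26,24)}.items():
    g=im[c][y:y+h,x:x+w].max(2); n,l,st,ce=cv2.connectedComponentsWithStats((g<75).astype(np.uint8)); k=1+st[1:,4].argmax()
    print(c,"plunger",ce[k]+[x,y],st[k],at_z(c,ce[k]+[x,y],.079))
for c,(x,y,w,h) in {"top":(355,185,30,25),"scene":(165,260,35,35)}.items():
    q=cv2.cvtColor(im[c][y:y+h,x:x+w],40); n,l,st,ce=cv2.connectedComponentsWithStats(((q[...,1]<80)&(q[...,2]>90)).astype(np.uint8)); k=1+st[1:,4].argmax()
    print(c,"cap",ce[k]+[x,y],st[k],at_z(c,ce[k]+[x,y],.072))
E
```

```text
('top',) [0.5782 0.0875 0.1885 0.0346] 3983.0 [93429]
('scene',) [0.5734 0.0928 0.1945 0.0314] 8123.0 [85182]
('top', 'scene') [0.5747 0.0885 0.1956 0.0351] 13338.0 [93429, 85182]
top plunger [303.01459854 201.86131387] [  7   6  13  13 137] [ 0.48305824 -0.18533148  0.079     ]
scene plunger [226.33009709 217.09708738] [  6   5  12  11 103] [ 0.48784784 -0.18871758  0.079     ]
top cap [369.20454545 196.99431818] [  7   5  15  15 176] [ 0.49472544 -0.41244429  0.072     ]
scene cap [179.99622642 273.12830189] [  6   5  19  17 265] [ 0.49705116 -0.41383743  0.072     ]
```

View pics/c3.png

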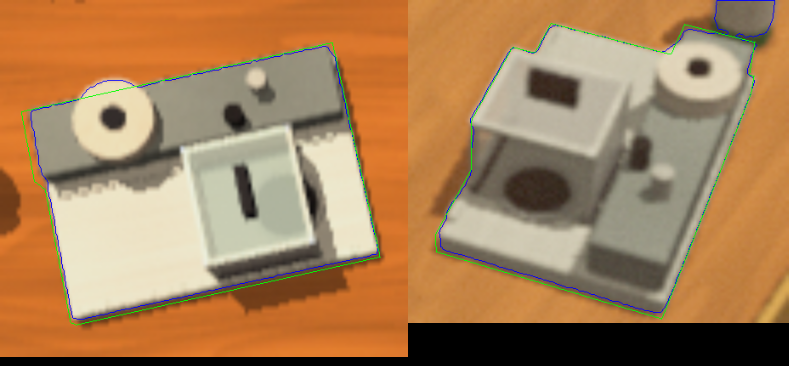

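The outline fit matches both pictures, with base and housing edges within about 1–2 px. That puts the labeller origin near (0.5755, 0.089) with yaw 0.192, and the guard about 0.034 open. Next I go above the handle.

```bash
cat >> h.py <<'E'
O=np.array([.5755,.089]); YAW=.192
def lab(x,y,z): return np.r_[O+R.from_euler('z',YAW).as_matrix()[:2,:2]@[x,y],z]
def down(a): # tool x down, jaw axis z at world angle a
    z=np.array([np.cos(a),np.sin(a),0]); x=np.array([0,0,-1.]); return np.column_stack([x,np.cross(z,x),z])
E
python3 - <<'E'
from h import *
D=down(YAW-np.pi/2)
print("handle",lab(0,.034,.15),"open",lab(0,.17,.15))
rel([.46,-.25,.25]); rel(np.r_[lab(0,.034,.22)],D); 
print("bottle",at_z("scene",(361,137),0), [ (r["centre"],r["score"],at_z("scene",r["centre"],0)) for r in nets.spot_point("scene","oil_bottle")[:1]])
E
```

```text
handle [0.56901203 0.12237523 0.15      ] open [0.54306017 0.25587617 0.15      ]
offset cm [ -0.47  38.53 -27.06]
offset cm [  2.53  58.17 -60.53]
rot deg [ 3.08  0.01 -0.  ]
bottle [0.63170108 0.44666454 0.        ] [([356.4, 136.4], 0.96, array([0.61567418, 0.44018522, 0.        ]))]
```

>>> apply_moves(offset=[[0, 5, -3.5], [0, 10, -7], [0, 15, -10.5], [0, 20, -14], [0, 25, -17.5], [0, 30, -21], [-0.5, 34.5, -24.2], [-0.5, 38.5, -27], [-0.5, 40.5, -31], [-0.5, 43, -35], [-0.5, 45.5, -39.5], [-0.5, 48, -44], [-0.5, 50.5, -48], [0, 53, -52], [0, 55.5, -56], [1, 58.2, -60.5], [2.5, 58.2, -60.5], [2.5, 58.2, -60.5], [2.5, 58.2, -60.5]], rot=[[0, 0, 0], [0, 0, 0], [0, 0, 0], [0, 0, 0], [0, 0, 0], [0, 0, 0], [1, 0, 0], [2, 0, 0], [3.1, 0, 0], [3.1, 0, 0], [3.1, 0, 0], [3.1, 0, 0], [3.1, 0, 0], [3.1, 0, 0], [3.1, 0, 0], [3.1, 0, 0], [3.1, 0, 0], [3.1, 0, 0], [3.1, 0, 0]], jaw=[8.5, 8.5, 8.5, 8.5, 8.5, 8.5, 8.5, 8.5, 8.5, 8.5, 8.5, 8.5, 8.5, 8.5, 8.5, 8.5, 5, 5, 5], newtons=20)

```text
t: 2.8
tcp_pos: [0.5689, 0.1242, 0.2194]
orientation: [1.064, 1.297, -1.065]
contact_force: [0.0, -1.1, -0.1]
grip_width: 0.05
```

>>> apply_moves(offset=[[4, 0, 0], [7.6, 0, 0], [7.6, 0, 0], [7.6, 0, 0], [7.6, 0, 0], [7.6, 0, 0], [7.6, 0, 0], [7.6, 0, 0]], rot=[[0, 0, 0], [0, 0, 0], [0, 0, 0], [0, 0, 0], [0, 0, 0], [0, 0, 0], [0, 0, 0], [0, 0, 0]], jaw=[5, 5, 5, 5, 0.6, 0.6, 0.6, 0.6])

```text
t: 3.6
tcp_pos: [0.5698, 0.1239, 0.1452]
orientation: [1.065, 1.294, -1.064]
contact_force: [-0.6, -1.8, 8.2]
grip_width: 0.0113
```

Run:
```python
from h import *
cv2.imwrite("pics/s1.png",vision.snapshot("scene")); s=status.observe(); print(np.round(s["tcp_pos"],4),s["grip_width"],s["contact_force"])
im=cv2.imread("pics/s1.png")[90:230,230:400]; cv2.imwrite("pics/c4.png",cv2.resize(im,None,fx=4,fy=4))
```

```text
[0.5698 0.124  0.1452] 0.011426124787910401 [-1.35961737 -2.00257659  8.18243797]
```

View pics/c4.png

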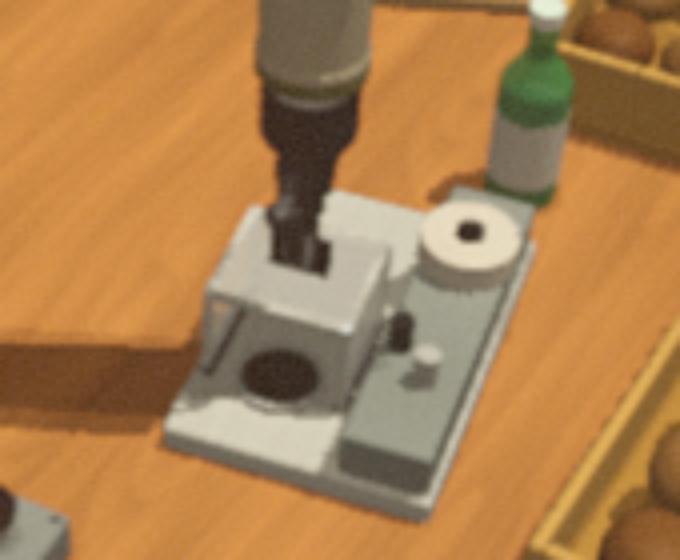

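>>> apply_moves(offset=[[0, 0, -1], [0, 0, -2.5], [0, 0, -4], [0, 0, -5.5], [0, 0, -7], [0, 0, -8.5], [0, 0, -10], [0, 0, -11.5], [0, 0, -12.5], [0, 0, -13], [0, 0, -13.2], [0, 0, -13.4], [0, 0, -13.4]], rot=[[0, 0, 0], [0, 0, 0], [0, 0, 0], [0, 0, 0], [0, 0, 0], [0, 0, 0], [0, 0, 0], [0, 0, 0], [0, 0, 0], [0, 0, 0], [0, 0, 0], [0, 0, 0], [0, 0, 0]], jaw=[0.6, 0.6, 0.6, 0.6, 0.6, 0.6, 0.6, 0.6, 0.6, 0.6, 0.6, 0.6, 0.6])

```text
t: 4.95
tcp_pos: [0.544, 0.2555, 0.1453]
orientation: [1.066, 1.294, -1.064]
contact_force: [4.3, -0.3, -3.7]
grip_width: 0.0117
```

>>> apply_moves(offset=[[0, 0, -0.2], [0, 0, -0.4], [0, 0, -0.6], [0, 0, -0.6], [0, 0, -0.6]], rot=[[0, 0, 0], [0, 0, 0], [0, 0, 0], [0, 0, 0], [0, 0, 0]], jaw=[0.6, 0.6, 0.6, 0.6, 0.6])

```text
t: 5.45
tcp_pos: [0.5439, 0.2562, 0.1453]
orientation: [1.064, 1.288, -1.071]
contact_force: [0.8, -18.5, 5.7]
grip_width: 0.0114
```

>>> apply_moves(offset=[[0, 0, 0.1], [0, 0, 0.1], [0, 0, 0.1], [0, 0, 0.1], [-3, 0, 0.1], [-8, 0, 0.1], [-10, 0, 3], [-10, 0, 8], [-10, 0, 13], [-10, 0, 18], [-10, 0, 23], [-10, 0, 28], [-10, 0, 28]], rot=[[0, 0, 0], [0, 0, 0], [0, 0, 0], [0, 0, 0], [0, 0, 0], [0, 0, 0], [0, 0, 0], [0, 0, 0], [0, 0, 0], [0, 0, 0], [0, 0, 0], [0, 0, 0], [0, 0, 0]], jaw=[2, 4, 4, 4, 5, 8.5, 8.5, 8.5, 8.5, 8.5, 8.5, 8.5, 8.5])

```text
t: 6.75
tcp_pos: [0.5974, -0.0269, 0.2465]
orientation: [1.069, 1.282, -1.081]
contact_force: [0.0, 1.2, -0.7]
grip_width: 0.0849
```

Run:
```python
from sil import *
im={c:vision.snapshot(c) for c in ROI}
for c in im: cv2.imwrite(f"pics/{c}2.png",im[c])
v=[]
for c,(x,y,w,h) in ROI.items():
    p=proj(c,[lab(-.0+.034*np.cos(a)*1,.034*np.sin(a),.032) for a in np.linspace(0,6.28,60)])
    g=cv2.resize(im[c][y:y+h,x:x+w],None,fx=3.4,fy=3.4,interpolation=2)
    for q in p: cv2.circle(g,tuple(np.int32(((q-[x,y]+.5)*3.4-.5))),0,(0,0,255),-1)
    v.append(cv2.copyMakeBorder(g,0,360-g.shape[0],0,0,0))
cv2.imwrite("pics/c5.png",np.hstack(v))
for c in ROI: print([(np.round(r["centre"],1),round(r["score"],2),np.round(at_z(c,r["centre"],.025),4)) for r in nets.spot_point(c,"ring_centre")[:1]])
for n in ["jar","tin"]: print([(np.round(r["centre"],1),np.round(at_z("scene",r["centre"],0),3)) for r in nets.spot_point("scene",n)[:3]])
s=status.observe();print(s["tcp_pos"],R.from_rotvec(s["orientation"]).as_matrix().round(3)); D=down(YAW-np.pi/2)
rel([.496,-.412,.2],D);rel([.496,-.412,.032])
```

```text
[(array([224.7, 180.1]), 0.66, array([0.5757, 0.0848, 0.025 ]))]
[(array([297.7, 182.2]), 0.93, array([0.5653, 0.0948, 0.025 ]))]
[(array([224.8, 273.8]), array([ 0.567, -0.312,  0.   ])), (array([185.3, 286.9]), array([ 0.5  , -0.411,  0.   ])), (array([195.6, 319.5]), array([ 0.589, -0.475,  0.   ]))]
[(array([125.7, 302.8]), array([ 0.394, -0.547,  0.   ]))]
[ 0.59655187 -0.01602815  0.24726127] [[ 0.001  0.981  0.192]
 [-0.006  0.192 -0.981]
 [-1.    -0.     0.006]]
offset cm [  4.95 -17.46  36.91]
rot deg [0.05 0.34 0.02]
offset cm [ 21.75 -17.45  36.8 ]
```

View pics/c5.png

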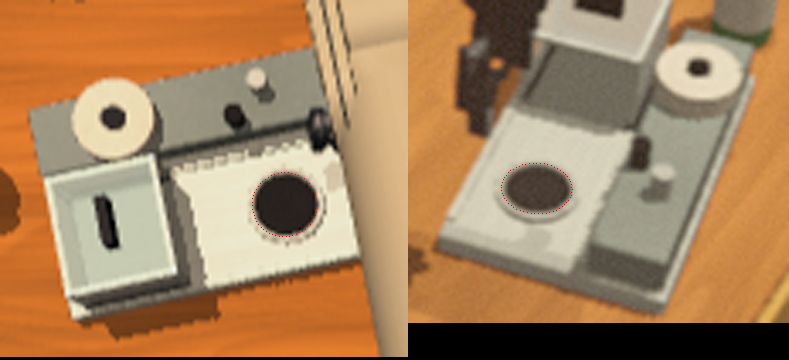

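The guard is fully open, and the dotted 68 mm model ring sits on the seen dark disc in both views (top crop (286,205), scene crop (537,188)). I'll measure that disc's centroid and go to the jar.

Run:
```python
from h import *
for c in ("top","scene"):
    im=cv2.imread(f"pics/{c}2.png"); p=proj(c,lab(0,0,.026))[0]; x,y=np.int32(p)-14
    n,l,st,ce=cv2.connectedComponentsWithStats((im[y:y+29,x:x+29].max(2)<90).astype(np.uint8)); k=1+st[1:,4].argmax(); q=ce[k]+[x,y]
    print(c,st[k],p,q,at_z(c,q,.027))
```

```text
top [  6   5  18  18 251] [223.50683942 180.13104465] [223.61752988 179.62151394] [0.57715402 0.08849745 0.027     ]
scene [  6   7  18  13 174] [299.45247926 184.26503038] [299.66666667 183.06896552] [0.57375385 0.09322626 0.027     ]
```

>>> apply_moves(offset=[[0, -2, 4], [0, -4, 8], [0, -6, 12.5], [0, -8, 17], [0, -10, 21], [0, -12, 25.5], [0, -14, 29.5], [1, -16, 33.5], [3, -17.3, 36], [5, -17.3, 36.9], [5, -17.3, 36.9], [5, -17.3, 36.9], [5, -17.3, 36.9]], rot=[[0, 0.3, 0], [0, 0.3, 0], [0, 0.3, 0], [0, 0.3, 0], [0, 0.3, 0], [0, 0.3, 0], [0, 0.3, 0], [0, 0.3, 0], [0, 0.3, 0], [0, 0.3, 0], [0, 0.3, 0], [0, 0.3, 0], [0, 0.3, 0]], jaw=[8.5, 8.5, 8.5, 8.5, 8.5, 8.5, 8.5, 8.5, 8.5, 8.5, 8.5, 8.5, 8.5])

```text
t: 8.35
tcp_pos: [0.499, -0.4101, 0.2011]
orientation: [1.064, 1.293, -1.064]
contact_force: [0.9, -0.5, -0.3]
grip_width: 0.0853
```

Run:
```python
from h import *
s=status.observe();print(s["tcp_pos"]);rel([.497,-.412,.032],down(YAW-np.pi/2))
```

```text
[ 0.49904543 -0.41007891  0.2011279 ]
offset cm [16.91 -0.26  0.12]
rot deg [ 0.21  0.1  -0.07]
```

>>> apply_moves(offset=[[4, -0.2, 0.1], [8, -0.2, 0.1], [12, -0.2, 0.1], [15, -0.2, 0.1], [16.9, -0.2, 0.1], [16.9, -0.2, 0.1], [16.9, -0.2, 0.1], [16.9, -0.2, 0.1], [16.9, -0.2, 0.1], [16.9, -0.2, 0.1], [16.9, -0.2, 0.1], [16.9, -0.2, 0.1]], rot=[[0, 0, 0], [0, 0, 0], [0, 0, 0], [0, 0, 0], [0, 0, 0], [0, 0, 0], [0, 0, 0], [0, 0, 0], [0, 0, 0], [0, 0, 0], [0, 0, 0], [0, 0, 0]], jaw=[8.5, 8.5, 8.5, 8.5, 8.5, 8.5, 8.5, 7, 6, 5, 5, 5], newtons=30)

```text
t: 9.55
tcp_pos: [0.4984, -0.4123, 0.034]
orientation: [1.063, 1.291, -1.063]
contact_force: [-1.0, 0.2, 5.6]
grip_width: 0.0566
```

Run:
```python
from h import *
im=vision.snapshot("scene");cv2.imwrite("pics/s3.png",im); cv2.imwrite("pics/t3.png",vision.snapshot("top"))
cv2.imwrite("pics/c6.png",cv2.resize(im[190:340,100:300],None,fx=4,fy=4,interpolation=2))
s=status.observe();print(s["tcp_pos"],s["grip_width"],s["contact_force"],proj("scene",s["tcp_pos"]))
```

```text
[ 0.49844403 -0.41228056  0.03405969] 0.05656184206705418 [-1.24711107  0.83819846  8.23255777] [[182.71480063 280.52496738]]
```

View pics/c6.png

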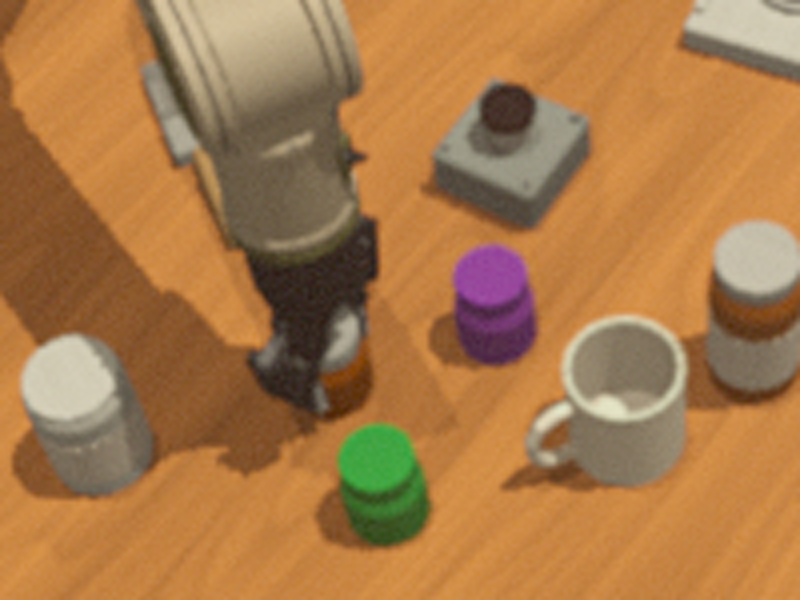

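>>> apply_moves(offset=[[-1, 0, 0], [-4, 0, 0], [-8, 0, 0], [-12, 0, 0], [-15, 0, -2], [-16, 0, -5], [-16, 0, -9], [-16, 0, -13], [-16, 0, -17], [-16, 0, -21], [-16, 0, -25], [-16, 0, -29], [-16, 0, -33], [-16, 0, -36], [-16, 0, -38], [-16, 0, -39], [-16, 0, -39], [-16, 0, -39]], rot=[[0, 0, 0], [0, 0, 0], [0, 0, 0], [0, 0, 0], [0, 0, 0], [0, 0, 0], [0, 0, 0], [0, 0, 0], [0, 0, 0], [0, 0, 0], [0, 0, 0], [0, 0, 0], [0, 0, 0], [0, 0, 0], [0, 0, 0], [0, 0, 0], [0, 0, 0], [0, 0, 0]], jaw=[5, 5, 5, 5, 5, 5, 5, 5, 5, 5, 5, 5, 5, 5, 5, 5, 5, 5])

```text
t: 11.45
tcp_pos: [0.4223, -0.0302, 0.1929]
orientation: [1.064, 1.289, -1.064]
contact_force: [-0.6, 0.4, -2.6]
grip_width: 0.0567
```

Run:
```python
from h import *
s=status.observe();print(s["tcp_pos"],s["grip_width"],s["contact_force"]);rel([.5765,.0895,.185],down(YAW-np.pi/2))
```

```text
[ 0.42226817 -0.03021139  0.19286721] 0.05665442539720928 [-0.57243129  0.39353619 -2.647306  ]
offset cm [ 0.81 17.44 -8.77]
rot deg [ 0.15  0.25 -0.18]
```

>>> apply_moves(offset=[[0, 3, -1.5], [0, 7, -3.5], [0, 11, -5.5], [0, 14.5, -7.2], [0, 16.5, -8.3], [0, 17.4, -8.8], [0, 17.4, -8.8], [0, 17.4, -8.8], [0, 17.4, -8.8]], rot=[[0, 0.2, 0], [0, 0.2, 0], [0, 0.2, 0], [0, 0.2, 0], [0, 0.2, 0], [0, 0.2, 0], [0, 0.2, 0], [0, 0.2, 0], [0, 0.2, 0]], jaw=[5, 5, 5, 5, 5, 5, 5, 5, 5])

```text
t: 12.35
tcp_pos: [0.5755, 0.0882, 0.1931]
orientation: [1.066, 1.291, -1.064]
contact_force: [0.3, 0.1, -2.5]
grip_width: 0.0564
```

Run:
```python
from h import *
im=vision.snapshot("scene");cv2.imwrite("pics/s4.png",im)
s=status.observe();print(s["tcp_pos"],s["grip_width"],s["contact_force"]);rel([.5765,.0895,.0605],down(YAW-np.pi/2))
j=np.array(s["tcp_pos"])-[.001,0,.034]
c=[proj("scene",[j+[.029*np.cos(a),.029*np.sin(a),z] for a in np.linspace(0,6.28,80)]) for z in(0,.075)]
x,y=240,90;g=cv2.resize(im[y:y+130,x:x+140],None,fx=4.5,fy=4.5,interpolation=2)
for p in c:
  for q in p: cv2.circle(g,tuple(np.int32((q-[x,y]+.5)*4.5)),0,(0,0,255),-1)
cv2.imwrite("pics/c7.png",g)
```

```text
[0.57558509 0.08839159 0.19324144] 0.05647429662308938 [ 0.16975711  0.22958683 -2.8211696 ]
offset cm [13.27  0.07 -0.12]
rot deg [ 0.07  0.11 -0.18]
```

View pics/c7.png

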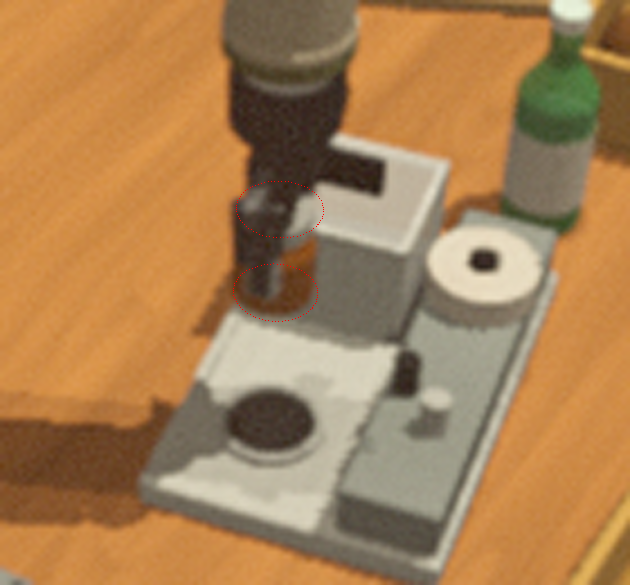

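>>> apply_moves(offset=[[3, 0.05, -0.1], [6.5, 0.05, -0.1], [9.5, 0.05, -0.1], [11, 0.05, -0.1], [12, 0.05, -0.1], [12.7, 0.05, -0.1], [13, 0.05, -0.1], [13.2, 0.05, -0.1], [13.2, 0.05, -0.1], [13.2, 0.05, -0.1]], rot=[[0, 0, 0], [0, 0, 0], [0, 0, 0], [0, 0, 0], [0, 0, 0], [0, 0, 0], [0, 0, 0], [0, 0, 0], [0, 0, 0], [0, 0, 0]], jaw=[5, 5, 5, 5, 5, 5, 5, 5, 5, 5])

```text
t: 13.4
tcp_pos: [0.5767, 0.0894, 0.0618]
orientation: [1.066, 1.29, -1.064]
contact_force: [0.1, 0.6, -3.4]
grip_width: 0.0562
```

>>> apply_moves(offset=[[0.1, 0, 0], [0.2, 0, 0], [0.25, 0, 0], [0.3, 0, 0], [0.3, 0, 0], [0.3, 0, 0]], rot=[[0, 0, 0], [0, 0, 0], [0, 0, 0], [0, 0, 0], [0, 0, 0], [0, 0, 0]], jaw=[5, 5, 5, 5, 5, 5])

```text
t: 14.0
tcp_pos: [0.5767, 0.0894, 0.0591]
orientation: [1.067, 1.29, -1.064]
contact_force: [-2.4, -0.7, 2.8]
grip_width: 0.0567
```

>>> apply_moves(offset=[[0, 0, 0], [0, 0, 0], [0, 0, 0], [0, 0, 0], [0, 0, 0], [0, 0, 0], [-2, 0, 0], [-5, 0, 0], [-9, 0, 0], [-13, 0, -2], [-15, 0, -6], [-15, 0, -10], [-15, 0, -14], [-15, 0, -16], [-15, 0, -16.7], [-15, 0, -16.7], [-15, 0, -16.7]], rot=[[0, 0, 0], [0, 0, 0], [0, 0, 0], [0, 0, 0], [0, 0, 0], [0, 0, 0], [0, 0, 0], [0, 0, 0], [0, 0, 0], [0, 0, 0], [0, 0, 0], [0, 0, 0], [0, 0, 0], [0, 0, 0], [0, 0, 0], [0, 0, 0], [0, 0, 0]], jaw=[5.9, 6.2, 6.8, 7.5, 8, 8, 8, 8, 8, 8, 8, 6, 5, 5, 5, 5, 5])

```text
t: 15.7
tcp_pos: [0.5447, 0.2518, 0.2085]
orientation: [1.067, 1.289, -1.065]
contact_force: [0.6, -0.1, -0.1]
grip_width: 0.0501
```

Run:
```python
from h import *
im=vision.snapshot("scene");cv2.imwrite("pics/s5.png",im);b=vision.snapshot("top");cv2.imwrite("pics/t5.png",b)
s=status.observe();print(s["tcp_pos"],s["grip_width"],s["contact_force"]);rel([.5439,.2557,.143],down(YAW-np.pi/2))
g=[cv2.resize(im[125:225,255:360],None,fx=4,fy=4,interpolation=2),cv2.resize(b[130:230,150:240],None,fx=4,fy=4,interpolation=2)]
cv2.imwrite("pics/c8.png",np.hstack(g))
```

```text
[0.54482003 0.25164073 0.20858403] 0.049785099889438196 [ 0.5127646  -1.10037075 -0.19446478]
offset cm [ 6.56 -0.04 -0.44]
rot deg [-0.08  0.17 -0.23]
```

View pics/c8.png

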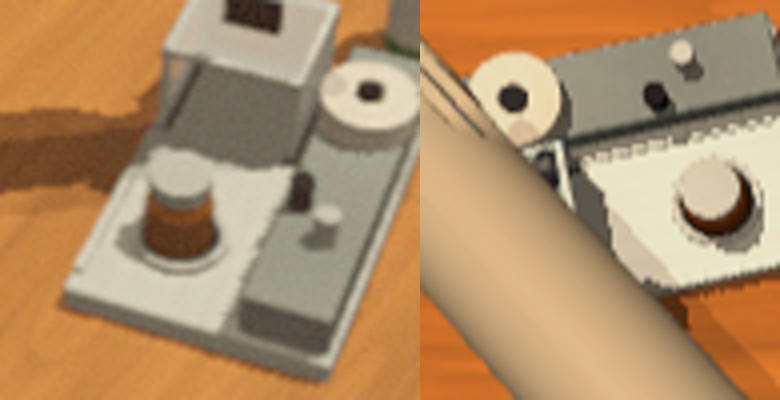

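The jar stands upright inside the ring in both views, and the guard is still fully open. Next I re-grip the handle.

>>> apply_moves(offset=[[3, 0, -0.4], [6.3, 0, -0.4], [6.3, 0, -0.4], [6.3, 0, -0.4], [6.3, 0, -0.4], [6.3, 0, -0.4], [6.3, 0, -0.4], [6.3, 0, -0.4]], rot=[[0, 0, 0], [0, 0, 0], [0, 0, 0], [0, 0, 0], [0, 0, 0], [0, 0, 0], [0, 0, 0], [0, 0, 0]], jaw=[5, 5, 5, 5, 0.6, 0.6, 0.6, 0.6], newtons=20)

```text
t: 16.6
tcp_pos: [0.545, 0.2557, 0.147]
orientation: [1.069, 1.287, -1.064]
contact_force: [-1.5, -1.7, 6.4]
grip_width: 0.0114
```

>>> apply_moves(offset=[[0, 0, 1], [0, 0, 2.5], [0, 0, 4], [0, 0, 5.5], [0, 0, 7], [0, 0, 8.5], [0, 0, 10], [0, 0, 11.5], [0, 0, 13], [0, 0, 14.5], [0, 0, 15.5], [0, 0, 16.3], [0, 0, 16.7], [0, 0, 16.9], [0, 0, 17.2], [0, 0, 17.5], [0, 0, 17.5]], rot=[[0, 0, 0], [0, 0, 0], [0, 0, 0], [0, 0, 0], [0, 0, 0], [0, 0, 0], [0, 0, 0], [0, 0, 0], [0, 0, 0], [0, 0, 0], [0, 0, 0], [0, 0, 0], [0, 0, 0], [0, 0, 0], [0, 0, 0], [0, 0, 0], [0, 0, 0]], jaw=[0.6, 0.6, 0.6, 0.6, 0.6, 0.6, 0.6, 0.6, 0.6, 0.6, 0.6, 0.6, 0.6, 0.6, 0.6, 0.6, 0.6])

```text
t: 18.3
tcp_pos: [0.5776, 0.089, 0.1471]
orientation: [1.072, 1.294, -1.057]
contact_force: [6.6, 21.1, -14.0]
grip_width: 0.011
```

Run:
```python
from h import *
s=status.observe();print(s["tcp_pos"],s["grip_width"],s["contact_force"],"lab",R.from_euler('z',-YAW).apply(np.r_[np.array(s["tcp_pos"])[:2]-O,0]))
```

```text
[0.57755648 0.0889931  0.1471103 ] 0.010986801742738722 [  6.64467175  21.14012288 -14.02033467] lab [ 0.00201738 -0.0003992   0.        ]
```

>>> apply_moves(offset=[[0, 0, 0], [0, 0, 0], [0, 0, 0], [0, 0, 0], [0, 0, 0], [-3, 0, 0], [-7, 0, 0], [-7, 0, 0], [-7, 0, 0]], rot=[[0, 0, 0], [0, 0, 0], [0, 0, 0], [0, 0, 0], [0, 0, 0], [0, 0, 0], [0, 0, 0], [0, 0, 0], [0, 0, 0]], jaw=[0.9, 2, 3, 4, 4, 4, 4, 2, 0])

```text
t: 19.2
tcp_pos: [0.5775, 0.0885, 0.218]
orientation: [1.073, 1.292, -1.056]
contact_force: [-0.3, -0.0, -0.6]
grip_width: 0.0118
```

Run:
```python
from h import *
s=status.observe();print(s["tcp_pos"],s["grip_width"],s["contact_force"]);rel([.4855,-.187,.125],down(YAW-np.pi/2))
```

```text
[0.57751488 0.08845713 0.21798535] 0.01180868237456029 [-0.27800784 -0.02809151 -0.56775319]
offset cm [  9.06 -14.45  25.28]
rot deg [ 0.15 -0.23 -0.56]
```

>>> apply_moves(offset=[[0, -2, 3.5], [0, -4, 7], [0, -6, 10.5], [0, -8, 14], [0, -10, 17.5], [2, -12, 21], [4, -14, 24.5], [7, -14.5, 25.3], [9, -14.5, 25.3], [9, -14.5, 25.3], [9, -14.5, 25.3], [9, -14.5, 25.3]], rot=[[0.1, -0.2, -0.5], [0.1, -0.2, -0.5], [0.1, -0.2, -0.5], [0.1, -0.2, -0.5], [0.1, -0.2, -0.5], [0.1, -0.2, -0.5], [0.1, -0.2, -0.5], [0.1, -0.2, -0.5], [0.1, -0.2, -0.5], [0.1, -0.2, -0.5], [0.1, -0.2, -0.5], [0.1, -0.2, -0.5]], jaw=[0, 0, 0, 0, 0, 0, 0, 0, 0, 0, 0, 0])

```text
t: 20.4
tcp_pos: [0.4857, -0.187, 0.1266]
orientation: [1.066, 1.293, -1.064]
contact_force: [1.0, 1.0, 1.2]
grip_width: 0.0
```

Run:
```python
from h import *
im=vision.snapshot("scene");cv2.imwrite("pics/s6.png",im);b=vision.snapshot("top");cv2.imwrite("pics/t6.png",b)
s=status.observe();print(s["tcp_pos"],s["grip_width"],s["contact_force"]);rel([.4855,-.187,.100],down(YAW-np.pi/2))
g=[cv2.resize(im[115:245,200:360],None,fx=3,fy=3,interpolation=2),cv2.resize(b[125:225,150:250],None,fx=3.1,fy=3.1,interpolation=2)]
g[1]=cv2.copyMakeBorder(g[1],0,390-g[1].shape[0],0,0,0)
cv2.imwrite("pics/c9.png",np.hstack(g))
```

```text
[ 0.48570783 -0.1871814   0.12665398] -0.00011120075448808714 [-0.39683817 -1.16021777  0.76718567]
offset cm [ 2.67 -0.02 -0.02]
rot deg [ 0.09  0.03 -0.13]
```

View pics/c9.png

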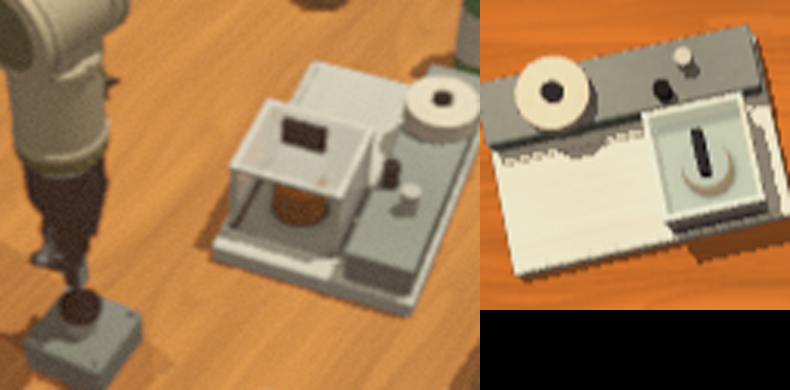

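The guard is shut over the upright jar (scene crop (300,200)), and the closed fingertips are above the plunger. I'll press down slowly.

>>> apply_moves(offset=[[1.5, 0, 0], [2.5, 0, 0], [2.8, 0, 0], [3.0, 0, 0], [3.0, 0, 0], [3.0, 0, 0]], rot=[[0, 0, 0], [0, 0, 0], [0, 0, 0], [0, 0, 0], [0, 0, 0], [0, 0, 0]], jaw=[0, 0, 0, 0, 0, 0])

```text
t: 21.1
tcp_pos: [0.486, -0.1872, 0.0969]
orientation: [1.066, 1.292, -1.064]
contact_force: [0.5, 0.4, -0.0]
grip_width: 0.0
```

>>> apply_moves(offset=[[0.1, 0, 0], [0.2, 0, 0], [0.3, 0, 0], [0.4, 0, 0], [0.4, 0, 0], [0.4, 0, 0]], rot=[[0, 0, 0], [0, 0, 0], [0, 0, 0], [0, 0, 0], [0, 0, 0], [0, 0, 0]], jaw=[0, 0, 0, 0, 0, 0])

```text
t: 21.7
tcp_pos: [0.4862, -0.1873, 0.093]
orientation: [1.066, 1.292, -1.064]
contact_force: [-0.5, 0.1, 3.6]
grip_width: -0.0
```

Run:
```python
from h import *
f=[]
for i in range(5): vision.snapshot("top"); s=status.observe(); f.append(s["contact_force"])
print(s["tcp_pos"],np.mean(f,0),np.std(f,0))
```

```text
[ 0.4861175  -0.18730966  0.09299533] [ 0.49853431 -0.69662522  3.02974622] [0.54763799 0.19504955 0.17046387]
```

>>> apply_moves(offset=[[0.15, 0, 0], [0.3, 0, 0], [0.45, 0, 0], [0.6, 0, 0], [0.7, 0, 0], [0.75, 0, 0], [0.8, 0, 0], [0.8, 0, 0], [0.8, 0, 0]], rot=[[0, 0, 0], [0, 0, 0], [0, 0, 0], [0, 0, 0], [0, 0, 0], [0, 0, 0], [0, 0, 0], [0, 0, 0], [0, 0, 0]], jaw=[0, 0, 0, 0, 0, 0, 0, 0, 0])

```text
t: 22.85
tcp_pos: [0.4862, -0.1873, 0.0851]
orientation: [1.066, 1.292, -1.064]
contact_force: [-1.4, 0.2, 6.6]
grip_width: -0.0
```

Run:
```python
from h import *
f=[]
for i in range(8): im=vision.snapshot("scene"); s=status.observe(); f.append(s["contact_force"])
print(s["t"],s["tcp_pos"],np.mean(f,0),np.std(f,0))
cv2.imwrite("pics/c10.png",cv2.resize(im[130:330,150:360],None,fx=2.8,fy=2.8,interpolation=2))
```

```text
23.25 [ 0.48619084 -0.18730651  0.08506038] [-1.27911115  0.12866111  6.75210294] [0.73397123 0.43033106 0.36169294]
```

View pics/c10.png

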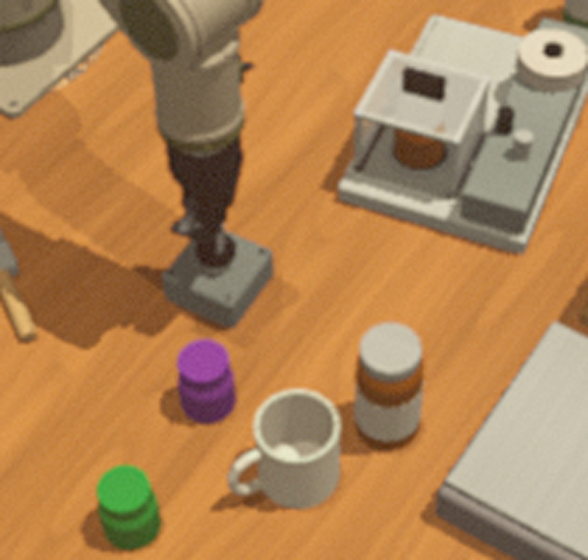

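The force is 6.8 N with the tip at z ≈ 0.071, 10 mm below the plunger's rest height of 0.081. Both readings put the plunger at its middle position, so I'm handing in.

```bash
python3 -c "
from plant import finish_job
print(finish_job())"
```

```text
the job is handed in; nothing more can be done
None
```

The job is handed in at about 23 s, with every step done in the order asked. No verdict came back.

- **Guard:** I slid it open to its end stop, where the force rose to about 18 N. After placing the jar I slid it shut to the other stop, at about 21 N. The travel between the two stops measured about 170 mm.
- **Jar:** I set the amber jar down inside the ring, with contact at the expected height for the base's top face. It was let go, and it looked upright in both cameras before the guard was shut. Later views still showed it standing under the guard.
- **Plunger:** The closed fingertips are still holding it down. The tip is about 10 mm below its rest height and the force reads about 6.8 N, against 7 N expected at the middle position. It was never pushed to the bottom stop.
- **Other items:** The last picture showed the green and purple jars, mug and tall jar apparently undisturbed. I did not compare every bystander's position numerically.

No check failed. The two cameras' position estimates differed by up to about 5 mm. The stop positions and contact heights then agreed with the values I used.

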